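# Tip the bread-mix carton onto the cutting board and push it to the stop

### The arm

A 6-joint arm with a two-finger parallel gripper is mounted at the origin on the work surface. World frame = base frame: x ahead of the robot, y to its left, z up, the work surface at z = 0. Lengths are in m, angles in rad, forces in N, time in s.
With the tool pointing down it reaches from about 0.325 to 0.75 m from the base axis. Payload 7.6 kg.
Tool frame: the origin (TCP) lies midway between the tips of the shut fingers; the grasp point (between the pads) lies 19 mm behind it (manip.tcp_to_grasp is the distance from the TCP to the grasp point, in m); z points along the fingers, y is the direction in which the jaws open and shut (so a half turn about z gives the same grasp; the last joint's range is limited). The gripper opens to 85 mm and grips with 20 to 120 N. Pads are 22 mm wide; open, the fingers measure 114 mm over their backs; the gripper's body (76 mm by 85 mm) begins 54 mm behind the grasp point. The pads swing forward as they close: fully open they stand 13 mm farther back than shut.
Start: joints at [-1.335, 0.052, 1.401, -0, 1.689, -0.07], TCP at [0.158, -0.501, 0.231] pointing down, gripper open.
Joint ranges: [-2.9, 2.9], [-0.91, 2.17], [0.12, 2.37], [-1.06, 4.2], [0.26, 2.73], [-2.93, 2.93]. Speed limits (rad/s): [2.57, 2.57, 3.01, 3.14, 3.14, 3.14].

### API

Orientations are given as a unit quaternion [x, y, z, w].
In Python, from cell import manip, vision, ticket gives the robot as it stands. The module is installed in compiled form; this text tells all that it offers.
- The arm moves only by the shell command python3 -m pendant 'ROWS' [FORCE]. ROWS is a JSON object of lists of equal length, an entry for each row: "travel": the shift along the tool's x, y, z in m, a list of three; "twist": the turn, a rotation vector about the tool's x, y, z in rad, a list of three; "hand": the finger opening in m, from 0 to 0.0854. A call has 1 to 10 rows; each row shifts and turns the commanded pose from where the row before left it, along the tool's axes as they then stand; what a row does not reach is not made up. A row lasts 1/8 s, in which the tool goes at most 62.5 mm and 10.7 degrees, less where a joint would pass 70% of its speed; a pose out of reach is approached as far as the arm can. A call is refused whole if a number of a shift passes 0.0625 or a number of a turn 0.188, either way. A call with a gripper value outside its range is refused whole. The fingers move at their own pace and stop on an object; FORCE is the grip in N (left out, the last holds). Time passes only in rows, so rows that do not move let the fingers close. It gives the time, the measured TCP pose, the force and the opening at its end, in the units of the state.
- manip.get_obs(): the state, without advancing time (a new reading comes with each control period).
- vision.grab_frame(name): name is "scene" or "side" or "wrist"; returns the picture (400x640x3 uint8, red, green, blue); there is no depth.
- vision.camera_params(name): a dict with "fx", "fy", "cx", "cy" (pixels), "position" and "rotation" of the camera in the world. Camera axes: x right, y down, z forward; pixel columns grow to the right and rows downward; lengths in m; the calibration is good to about 2 mm. A picture is of the moment at which its call begins: read the wrist's pose just before it. camera_params takes no time and is no camera call; for the wrist camera it gives the pose at the moment of the call.
- ticket.hand_in(): hands the job in, once; it reports no verdict.
The state is a dict: "time_s": time; "joint_positions": joint angles; "joint_velocities": joint speeds; "joint_efforts": joint torques, N m; "eef_pos": TCP position; "tool_rot": TCP orientation; "ft_force": force on the tool from outside, world axes, zero at the start; "wrist_torque": the same for the moment, N m; "grip_width": finger opening in m.
Only numpy, scipy, OpenCV 4.12 (cv2) and the standard library are available. Lean on these libraries where they do the work, as an engineer would, in place of code of your own. Each camera call takes 0.05 s, during which the arm holds its last target.

### The job

The tall bread-mix carton stands at the open end of the cutting board: push it near the top with a fingertip so that it tips towards the board's stop bar, falls freely by itself and lies on its broad side inside the inlaid frame. Then push the lying carton along the board until its top end rests square against the stop bar, ready to be slit open, and move clear. Only push it: do not pinch, lift or lower it, and leave everything else standing where it is.

Things in the scene. Friction and masses are not known exactly. Their poses are not given: they have to be found in the camera images.
- board: Fixed wooden cutting board, 320 mm (x) by 200 mm (y), top face 18 mm above the counter; origin at the centre of its underside, z up. At its +x end a stop bar spans the width, 20 mm thick, 25 mm above the top face, inner face at x = +140 mm. A thin flush dark inlaid line frames the zone in front of it: x -140 to +140 mm, y -85 to +85 mm. The -x end is open.
- board_stop (a point): Middle of the stop bar's inner face, 140 mm along +x from the board's centre, 30 mm above the counter; axes as the board's.
- carton: Tall rigid light-brown carton with a pale band, 50 (x) by 100 (y) by 180 mm (z), about 0.35 kg; origin at its bottom face's centre, z to its top. Starts upright on the board's open end, origin at board x about -118 mm, +x broad face to the stop. Pushed at 3/4 height or above it tips about its front lower edge, past balance at 0.27 rad; it lands on its +x face 25 to 75 mm short of the stop.
- carton_centre (a point): Centre of the carton, 90 mm above its bottom face.
- carton_top (a point): Centre of the carton's top face (50 by 100 mm), 180 mm from the bottom along its z. This face must end against the stop.
- carton_foot (a point): Centre of the carton's bottom face. With the carton lying this upright face (50 mm high, 100 mm wide, from 18 to 68 mm above the counter) is the one to push.
- saltpot: Bystander: glass salt pot with a steel screw lid, 60 mm across, 76 mm high, beside the board; origin at the centre of its underside.
- yeastbox: Bystander: small upright carton 35 by 60 by 90 mm high, beside the board; origin at the centre of its underside. Not the carton to tip.
- tin: Bystander: tin 60 mm across, 85 mm high, beside the board; origin at the centre of its underside.
- cups: Bystander: stack of nested white plastic cups, 77 mm across, 134 mm high; origin at the centre of its underside.
- grater: Bystander: upright steel box grater, about 80 by 97 mm at the foot and 228 mm high with its handle; origin at the centre of its underside.
- spatula: Bystander: kitchen spatula lying flat on the counter.
There are look-alikes about, which are no part of the job. What is shaped like the carton but blue or turquoise is not meant.

How it is judged:
By the outcome, as a careful person would: the job done as asked, in the order asked, and still so for the second after the job is handed in, with the robot touching nothing.
It also fails if it takes over 40 s, if anything falls off the work surface, if the arm or the gripper's body presses on something with over 40 N, if the wrist force passes 120 N, or if a joint passes its speed limit or range.

## Working session

There is one attempt and no reset: what is moved stays moved. The work goes in short steps, Python scripts to look and compute and a shell command to move; the robot and the scene stay as the last step left them, time stands still between calls to the robot, and variables do not carry over. Pictures are saved under pics/ and viewed, and the job is handed in when it is done.

```bash
mkdir -p pics
python3 - <<'E'
from cell import manip, vision
import cv2, numpy as np
o=manip.get_obs()
for k,v in o.items(): print(k,np.round(v,4))
for n in ("scene","side","wrist"):
    f=vision.grab_frame(n); cv2.imwrite(f"pics/{n}0.png",f[:,:,::-1])
    p=vision.camera_params(n); print(n,{k:np.round(v,4).tolist() for k,v in p.items()})
E
```

```text
time_s 0.0
joint_positions [-1.3353  0.0529  1.4018 -0.      1.6886 -0.0703]
joint_velocities [ 0.0004  0.0025  0.0008 -0.0006  0.0014 -0.0018]
joint_efforts [ 1.80000e-03 -3.81666e+01 -3.60191e+01  0.00000e+00  6.10000e-03
  0.00000e+00]
eef_pos [ 0.158  -0.5003  0.2304]
tool_rot [ 9.883e-01  1.523e-01 -1.000e-04 -8.000e-04]
ft_force [ 0.2327  0.5606 -0.2541]
wrist_torque [ 0.0447 -0.0203 -0.0242]
grip_width 0.0856
scene {'fx': 373.8077, 'fy': 373.8077, 'cx': 317.474, 'cy': 201.4468, 'position': [1.3849, -0.0154, 0.6978], 'rotation': [0.6164, 0.6388, -0.3279, -0.3232]}
side {'fx': 380.4757, 'fy': 380.4757, 'cx': 311.9108, 'cy': 200.6777, 'position': [0.3159, 0.7748, 0.9372], 'rotation': [-0.1508, 0.9043, -0.3936, 0.0674]}
wrist {'fx': 290.8431, 'fy': 290.8431, 'cx': 327.2339, 'cy': 201.3661, 'position': [0.2341, -0.4768, 0.3728], 'rotation': [0.7967, -0.5837, -0.0929, 0.1259]}
```

View pics/scene0.png

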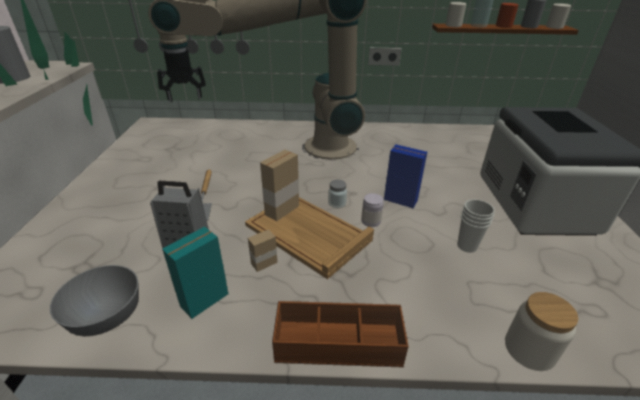

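View pics/side0.png

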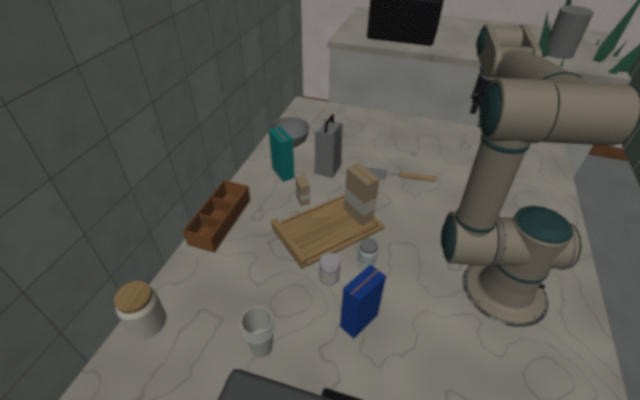

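View pics/wrist0.png

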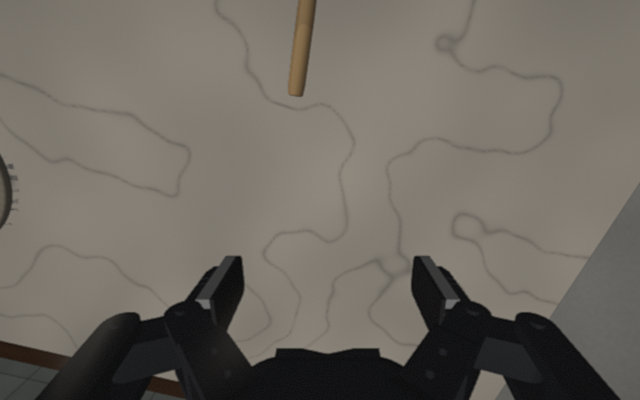

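Candidates: the tall brown carton with a pale band at scene (281,185) and side (361,195), teal at scene (197,270), blue at (405,175), and the small yeastbox at (263,250). The description fits the brown one on the board. I'll check it with close crops.

Run:
```python
import cv2
a=cv2.imread("pics/scene0.png")[140:280,230:390]; cv2.imwrite("pics/sc_crop.png",cv2.resize(a,None,fx=5,fy=4.285714*0+4.28,interpolation=cv2.INTER_CUBIC) if 0 else cv2.resize(a,None,fx=4,fy=4,interpolation=cv2.INTER_CUBIC))
a=cv2.imread("pics/side0.png")[150:290,250:410]; cv2.imwrite("pics/si_crop.png",cv2.resize(a,None,fx=4,fy=4,interpolation=cv2.INTER_CUBIC))
```

```text
(no output)
```

View pics/sc_crop.png

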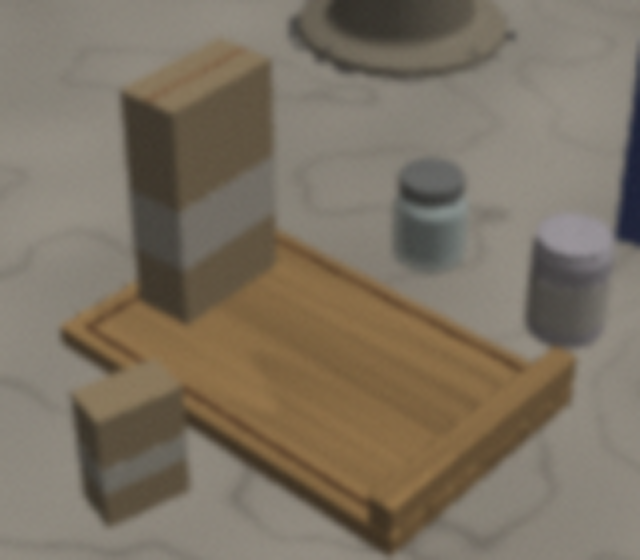

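View pics/si_crop.png

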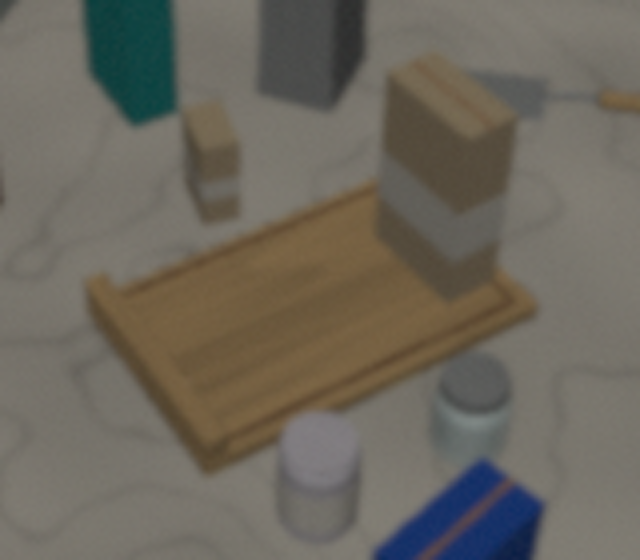

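```bash
cat > h.py <<'E'
import numpy as np, cv2
from scipy.optimize import least_squares
from scipy.spatial.transform import Rotation as R
from cell import manip, vision
def proj(P,c):
    q=R.from_quat(c["rotation"]).inv().apply(np.atleast_2d(P)-np.array(c["position"]))
    return np.c_[c["fx"]*q[:,0]/q[:,2]+c["cx"],c["fy"]*q[:,1]/q[:,2]+c["cy"]]
def w(p,L): # p=x,y,yaw
    L=np.atleast_2d(L); return R.from_euler("z",p[2]).apply(L)+np.array([p[0],p[1],0])
def ray(u,v,c,z):
    d=R.from_quat(c["rotation"]).apply([(u-c["cx"])/c["fx"],(v-c["cy"])/c["fy"],1]); p=np.array(c["position"]); return p+d*(z-p[2])/d[2]
def fit(obs,x0):
    # obs: list of (cam, local pts mm, px)
    def f(p): return np.concatenate([(proj(w(p,np.array(L)/1000),c)-px).ravel() for c,L,px in obs])
    r=least_squares(f,x0,loss="soft_l1"); return r.x, np.round(f(r.x).reshape(-1,2),1)
E
python3 - <<'E'
from h import *
S=vision.camera_params("scene"); D=vision.camera_params("side")
cs=lambda a,off:(np.array(a)+.5)/4-.5+np.array(off)
o1,o2=(230,140),(250,150)
for p in ((281,215),): print(ray(*p,S,0.018))
bs=[(-160,-100,18),(160,-100,0),(160,100,0),(160,100,43),(140,-100,43),(160,-100,43)]
bsp=[(64,328),(392,552),(573,402),(574,360),(372,500),(393,512)]
bd=[(-160,100,18),(160,100,0),(160,-100,43),(140,-100,43),(-160,100,0)]
bdp=[(537,300),(210,474),(88,285),(105,275),(536,314)]
b,r=fit([(S,bs,cs(bsp,o1)),(D,bd,cs(bdp,o2))],[.5,0,.6]); print("board",b.round(4),r.tolist())
kz=18
ks=[(-25,-50,198),(25,-50,198),(25,50,198),(-25,50,198),(25,-50,18),(-25,-50,18),(25,50,18)]
ksp=[(123,95),(178,112),(272,62),(222,40),(188,320),(143,300),(275,265)]
kd=[(25,-50,198),(-25,-50,198),(-25,50,198),(25,50,198),(25,-50,18),(25,50,18),(-25,50,18)]
kdp=[(388,72),(432,55),(516,118),(468,140),(379,236),(450,299),(497,278)]
k,r=fit([(S,ks,cs(ksp,o1)),(D,kd,cs(kdp,o2))],[.4,-.1,.6]); print("carton",k.round(4),r.tolist())
rel=R.from_euler("z",-b[2]).apply([*(k[:2]-b[:2]),0]); print("carton in board",rel.round(4),k[2]-b[2])
ax=np.array([np.cos(k[2]),np.sin(k[2])]); print("carton +x",ax)
print("stop",w(b,[.14,0,.03]))
E
```

```text
[ 0.49586051 -0.1468068   0.018     ]
board [ 0.5537 -0.0651  0.8891] [[-1.9, -0.4], [0.2, 1.8], [-0.1, -0.3], [1.1, -1.6], [-0.6, -1.4], [0.4, -0.5], [0.4, -0.1], [-0.5, 1.3], [-1.5, -1.5], [-0.3, -1.3], [0.0, 0.1]]
carton [ 0.4704 -0.1455  0.9409] [[-0.2, -1.4], [-0.6, 0.1], [0.3, -1.3], [-0.4, -0.9], [0.5, 1.4], [-0.5, -0.0], [0.8, -0.4], [-0.7, -0.0], [0.6, -1.3], [0.8, -0.7], [0.3, -0.1], [-1.4, 0.1], [-0.4, 1.5], [-0.8, 0.6]]
carton in board [-0.115  0.014  0.   ] 0.051761024994885885
carton +x [0.58909229 0.80806576]
stop [[0.64194436 0.04364361 0.03      ]]
```

Run:
```python
from h import *
S=vision.camera_params("scene"); D=vision.camera_params("side")
for n,p,q in (("grater",(178,250),(328,172)),("yeast",(263,262),(303,203)),("salt",(337,205),(367,263)),("tin",(372,223),(329,283)),("cups",(470,247),(260,352)),("spat",(205,190),(372,178))):
    print(n,ray(*p,S,0).round(3)[:2],ray(*q,D,0).round(3)[:2])
o=manip.get_obs(); Rm=R.from_quat(o["tool_rot"]); print(Rm.as_matrix().round(3).tolist(), o["eef_pos"])
yaw=.94; T=np.array([.4704,-.1455,0.])-(.025+.011+.045)*np.array([np.cos(yaw),np.sin(yaw),0]); T[2]=.230
# after pure rotation about tool z
X=Rm.as_matrix()[:,0]; print("yaw now",np.arctan2(X[1],X[0]))
M=np.array([[np.cos(yaw),np.sin(yaw),0],[np.sin(yaw),-np.cos(yaw),0],[0,0,-1.]]).T
M=np.column_stack([[np.cos(yaw),np.sin(yaw),0],[np.sin(yaw),-np.cos(yaw),0],[0,0,-1.]])
print("target",T,"tool delta",M.T@(T-o["eef_pos"]), "current-axes delta",Rm.inv().apply(T-o["eef_pos"]))
```

```text
grater [ 0.641 -0.413] [ 0.641 -0.354]
yeast [ 0.678 -0.175] [ 0.673 -0.155]
salt [0.412 0.023] [0.395 0.034]
tin [0.5   0.127] [0.484 0.142]
cups [0.596 0.39 ] [0.588 0.398]
spat [ 0.345 -0.421] [ 0.469 -0.373]
[[0.954, 0.301, -0.0], [0.301, -0.954, 0.001], [0.0, -0.001, -1.0]] [ 0.15801983 -0.50042856  0.23067976]
yaw now 0.3057809234241188
target [ 0.42262717 -0.21091221  0.23      ] tool delta [0.38986352 0.04293252 0.00067976] current-axes delta [ 0.33948814 -0.19642854  0.0009283 ]
```

```bash
python3 -m pendant '{"travel":[[0,0,0],[0,0,0],[0,0,0],[0,0,0]],"twist":[[0,0,-0.1585],[0,0,-0.1585],[0,0,-0.1585],[0,0,-0.1585]],"hand":[0,0,0,0]}'
python3 -m pendant '{"travel":[[0.039,0.0043,0],[0.039,0.0043,0],[0.039,0.0043,0],[0.039,0.0043,0],[0.039,0.0043,0],[0.039,0.0043,0],[0.039,0.0043,0],[0.039,0.0043,0],[0.039,0.0043,0],[0.039,0.0043,0]],"twist":[[0,0,0],[0,0,0],[0,0,0],[0,0,0],[0,0,0],[0,0,0],[0,0,0],[0,0,0],[0,0,0],[0,0,0]],"hand":[0,0,0,0,0,0,0,0,0,0]}'
python3 - <<'E'
from h import *
o=manip.get_obs(); X=R.from_quat(o["tool_rot"]).as_matrix(); print(o["time_s"],np.round(o["eef_pos"],4),X.round(3).tolist(),np.arctan2(X[1,0],X[0,0]),o["grip_width"])
W=vision.camera_params("wrist"); f=vision.grab_frame("wrist"); cv2.imwrite("pics/wrist1.png",f[:,:,::-1])
print({k:np.round(v,4).tolist() for k,v in W.items()})
# project predicted carton top corners
k=[.4704,-.1455,.9409]
print(proj(w(k,np.array([(-25,-50,198),(25,-50,198),(25,50,198),(-25,50,198)])/1000),W).round(1).tolist())
E
```

```text
time_s: 0.65
eef_pos: [0.1581, -0.5005, 0.2309]
tool_rot: [0.89, 0.455, 0.0, -0.0]
ft_force: [-0.3, 0.3, -0.3]
grip_width: 0.0124
time_s: 1.9
eef_pos: [0.4235, -0.21, 0.2311]
tool_rot: [0.892, 0.453, -0.0, -0.0]
ft_force: [-0.4, -1.0, 0.2]
grip_width: 0.0001
1.9 [ 0.4235 -0.21    0.2311] [[0.59, 0.807, -0.0], [0.807, -0.59, 0.0], [-0.0, -0.0, -1.0]] 0.9398392481870848 7.903491184235023e-05
{'fx': 290.8431, 'fy': 290.8431, 'cx': 327.2339, 'cy': 201.3661, 'position': [0.4708, -0.1461, 0.3732], 'rotation': [0.939, -0.3063, -0.0488, 0.1488]}
[[409.8, 150.2], [417.7, 58.1], [234.5, 58.2], [242.8, 150.3]]
```

View pics/wrist1.png

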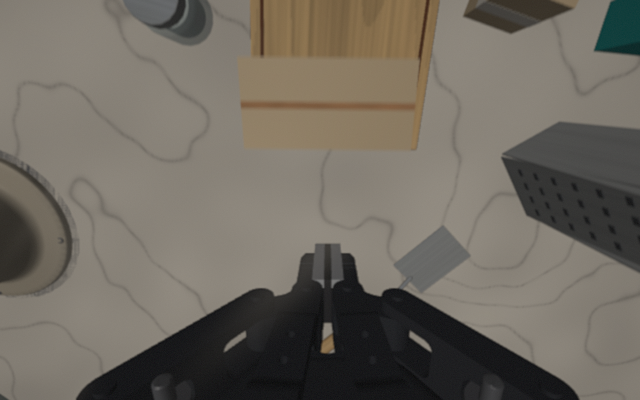

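The wrist view shows the brown carton's top face, with its near edge at (246,149)–(417,150). That is within about 5 px of my prediction, and the shut fingertips are centred on it at column 328. Next I lower to about 0.176 m and approach.

```bash
python3 -m pendant '{"travel":[[0,-0.001,0.028],[0,0,0.027],[0.02,0,0],[0.016,0,0],[0,0,0]],"twist":[[0,0,0],[0,0,0],[0,0,0],[0,0,0],[0,0,0]],"hand":[0,0,0,0,0]}'
python3 -m pendant '{"travel":[[0.007,0,0],[0.008,0,0],[0.008,0,0],[0.01,0,0],[0.01,0,0]],"twist":[[0,0,0],[0,0,0],[0,0,0],[0,0,0],[0,0,0]],"hand":[0,0,0,0,0]}'
python3 - <<'E'
from h import *
o=manip.get_obs(); print(o["time_s"],o["eef_pos"],o["ft_force"])
a=vision.grab_frame("scene")[120:270,200:400];b=vision.grab_frame("side")[120:270,240:440]
cv2.imwrite("pics/p1.png",cv2.resize(np.hstack([a,b])[:,:,::-1],None,fx=2,fy=2,interpolation=cv2.INTER_CUBIC))
E
```

```text
time_s: 2.58
eef_pos: [0.4439, -0.1809, 0.1766]
tool_rot: [0.891, 0.454, 0.0, 0.0]
ft_force: [0.3, 0.2, -0.1]
grip_width: -0.0
time_s: 3.2
eef_pos: [0.4691, -0.1461, 0.1763]
tool_rot: [0.892, 0.453, 0.0, 0.0]
ft_force: [0.2, -0.5, -0.3]
grip_width: 0.0002
3.2 [ 0.46910222 -0.14613844  0.17628973] [ 0.1701881  -0.50823006 -0.32441267]
```

View pics/p1.png

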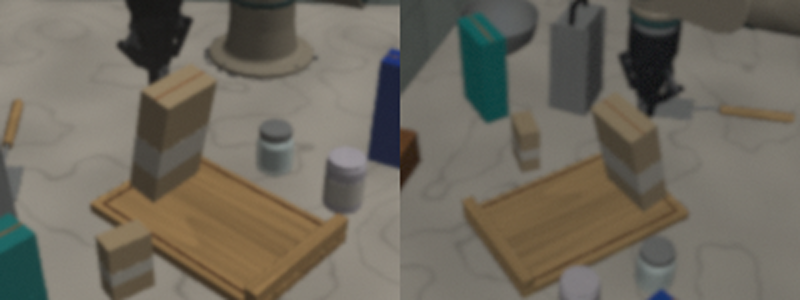

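The carton is tilting forward about its lower front edge without sliding: in p1 the top leans towards the stop in both views. I'll continue past balance.

```bash
python3 -m pendant '{"travel":[[0.008,0,0],[0.007,0,0],[0.004,0,0],[0,0,0],[0,0,0],[0,0,0]],"twist":[[0,0,0],[0,0,0],[0,0,0],[0,0,0],[0,0,0],[0,0,0]],"hand":[0,0,0,0,0,0]}'
python3 - <<'E'
from h import *
o=manip.get_obs(); print(o["time_s"],o["eef_pos"],o["ft_force"])
a=vision.grab_frame("scene")[120:270,200:400];b=vision.grab_frame("side")[120:270,240:440]
cv2.imwrite("pics/p2.png",cv2.resize(np.hstack([a,b])[:,:,::-1],None,fx=2,fy=2,interpolation=cv2.INTER_CUBIC))
E
```

```text
time_s: 4.05
eef_pos: [0.4798, -0.1316, 0.1763]
tool_rot: [0.892, 0.453, -0.0, 0.0]
ft_force: [-0.1, 1.0, 0.0]
grip_width: 0.0001
4.05 [ 0.47980282 -0.13158079  0.17630239] [-0.10375098  0.99912308  0.04384607]
```

View pics/p2.png

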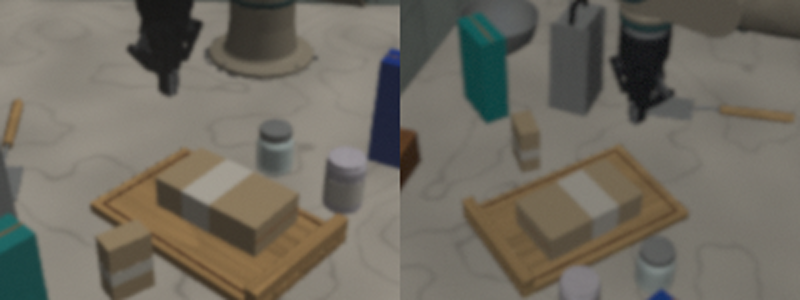

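It fell and lies on its broad face inside the frame, foot towards the robot. I'll back off, open the fingers and measure.

```bash
python3 -m pendant '{"travel":[[-0.03,0,0],[-0.03,0,0],[0,0,0],[0,0,0]],"twist":[[0,0,0],[0,0,0],[0,0,0],[0,0,0]],"hand":[0.05,0.05,0.05,0.05]}'
python3 - <<'E'
from h import *
o=manip.get_obs(); print(o["time_s"],o["eef_pos"],o["grip_width"])
W=vision.camera_params("wrist"); np.save("W2.npy",W,allow_pickle=True)
cv2.imwrite("pics/w2.png",vision.grab_frame("wrist")[:,:,::-1])
for n,(x,y) in (("scene",(230,140)),("side",(250,150))):
    f=vision.grab_frame(n)[:,:,::-1]; cv2.imwrite(f"pics/{n}2.png",f); cv2.imwrite(f"pics/{n}2c.png",cv2.resize(f[y:y+140,x:x+160],None,fx=4,fy=4,interpolation=cv2.INTER_CUBIC))
E
```

```text
time_s: 4.65
eef_pos: [0.4447, -0.1796, 0.1764]
tool_rot: [0.892, 0.453, 0.0, 0.0]
ft_force: [-0.0, -1.0, 0.4]
grip_width: 0.0498
4.65 [ 0.44470292 -0.1796395   0.1763802 ] 0.04983028103647046
```

View pics/w2.png

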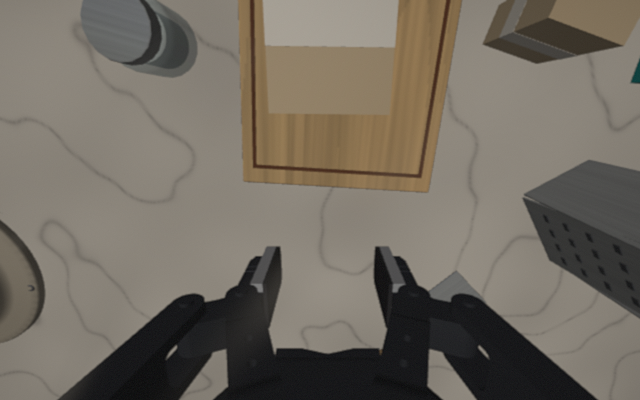

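View pics/scene2c.png

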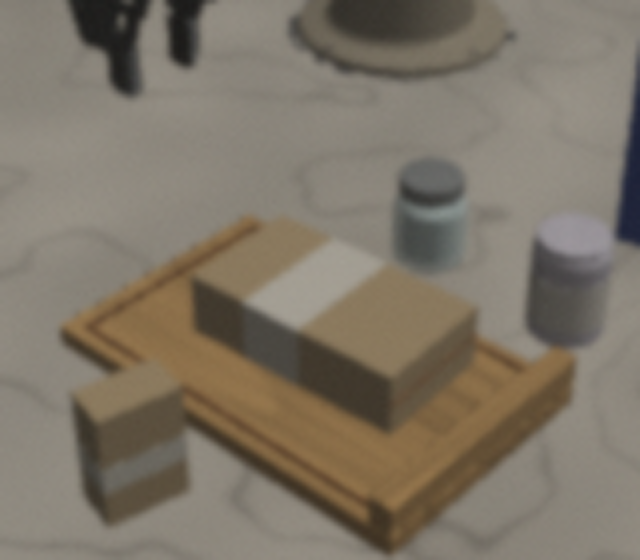

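View pics/side2c.png

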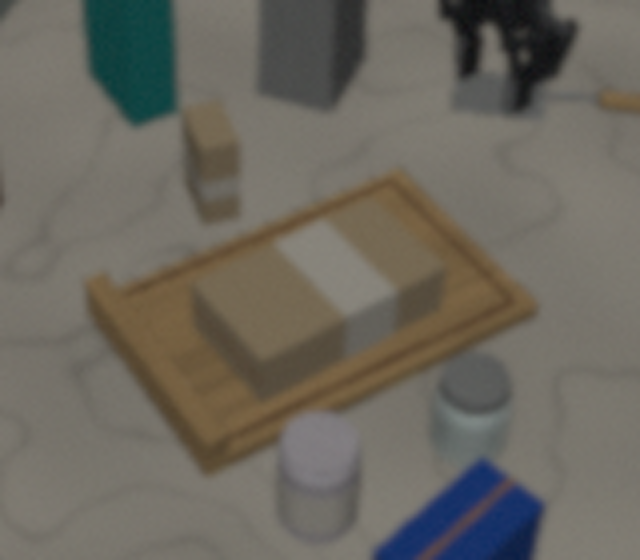

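Run:
```python
from h import *
S=vision.camera_params("scene"); D=vision.camera_params("side"); W=np.load("W2.npy",allow_pickle=True).item()
cs=lambda a,off:(np.array(a)+.5)/4-.5+np.array(off)
o1,o2=(230,140),(250,150)
bs=[(-160,-100,18),(160,-100,0),(160,100,0),(160,100,43),(140,-100,43),(160,-100,43)]
bsp=[(64,328),(392,552),(573,402),(574,360),(372,500),(393,512)]
bd=[(-160,100,18),(160,100,0),(160,-100,43),(140,-100,43),(-160,100,0)]
bdp=[(537,300),(210,474),(88,285),(105,275),(536,314)]
bw=[(-160,100,18),(-160,-100,18),(-140,85,18),(-140,-85,18)]; bwp=np.array([(243,181),(430,192),(254,166),(421,177)])
ob=[(S,bs,cs(bsp,o1)),(D,bd,cs(bdp,o2)),(W,bw,bwp)]
b,r=fit(ob,[.55,-.06,.9]); print("board",b.round(4),r.tolist())
print("wrist only",fit(ob[2:],b)[0])
ks=[(0,-50,68),(180,-50,68),(180,50,68),(0,50,68),(0,-50,18),(180,-50,18),(180,50,18)]
ksp=[(193,278),(392,378),(477,312),(285,219),(197,330),(388,430),(474,357)]
kd=[(180,-50,68),(180,50,68),(0,50,68),(180,50,18),(0,50,18),(0,-50,68),(180,-50,18)]
kdp=[(195,285),(262,357),(445,268),(265,395),(440,308),(370,196),(200,322)]
kw=[(0,50,68),(0,-50,68)]; kwp=np.array([(267,114),(393,115)])
ok=[(S,ks,cs(ksp,o1)),(D,kd,cs(kdp,o2)),(W,kw,kwp)]
k,r=fit(ok,[.48,-.12,.9]); print("carton",k.round(4),r.tolist()); print("wrist only",fit(ok[2:],k)[0])
rel=R.from_euler("z",-b[2]).apply([*(k[:2]-b[:2]),0]); print("foot in board",rel.round(4),k[2]-b[2])
f=w(b,[rel[0],rel[1],0]); 
o=manip.get_obs(); Rm=R.from_quat(o["tool_rot"])
print("foot in tool",Rm.inv().apply(np.r_[k[:2],.04]-o["eef_pos"]))
```

```text
board [ 0.5532 -0.0646  0.8848] [[-1.6, -0.7], [0.1, 1.7], [0.1, -0.2], [1.3, -1.5], [-0.7, -1.5], [0.3, -0.6], [0.6, 0.2], [-0.6, 1.4], [-1.4, -1.5], [-0.2, -1.3], [0.2, 0.4], [0.3, 1.8], [-0.2, 0.7], [3.1, -1.0], [-2.2, -3.2]]
wrist only [ 0.55380618 -0.06517287  0.87948514]
carton [ 0.4897 -0.1215  0.9299] [[-0.7, -0.9], [-0.1, -0.1], [0.5, -1.7], [-0.7, -1.4], [-0.7, -0.1], [0.5, 1.2], [0.2, 1.0], [-1.1, -0.8], [0.1, 0.8], [0.4, -0.8], [-0.7, 2.0], [0.3, -0.2], [0.1, -0.2], [-1.9, 0.6], [1.6, -0.1], [-3.3, 0.1]]
wrist only [ 0.49030124 -0.12187402  0.93200156]
foot in board [-0.0843  0.0131  0.    ] 0.04513344231390504
foot in tool [0.07309903 0.00221908 0.13627423]
```

```bash
python3 -m pendant '{"travel":[[0,-0.002,0],[0,0,0.036],[0,0,0.036],[0,0,0.036],[0,0,0.033],[0.025,0,0],[0.02,0,0],[0,0,0]],"twist":[[0,0,0.057],[0,0,0],[0,0,0],[0,0,0],[0,0,0],[0,0,0],[0,0,0],[0,0,0]],"hand":[0.05,0.05,0.05,0.05,0.05,0.05,0.05,0.05]}'
python3 -m pendant '{"travel":[[0.008,0,0],[0.008,0,0],[0.008,0,0],[0.008,0,0],[0.008,0,0],[0,0,0]],"twist":[[0,0,0],[0,0,0],[0,0,0],[0,0,0],[0,0,0],[0,0,0]],"hand":[0.05,0.05,0.05,0.05,0.05,0.05]}'
python3 - <<'E'
from h import *
o=manip.get_obs(); print(o["time_s"],o["eef_pos"],o["ft_force"])
X=R.from_quat(o["tool_rot"]).as_matrix(); print(np.arctan2(X[1,0],X[0,0]), "tcp in board", (R.from_euler("z",-.883).apply(np.array(o["eef_pos"])-[.5532,-.0646,0])).round(4))
for n,(x,y) in (("scene",(230,140)),("side",(250,150))):
    f=vision.grab_frame(n)[:,:,::-1]; cv2.imwrite(f"pics/{n}3c.png",cv2.resize(f[y:y+140,x:x+160],None,fx=4,fy=4,interpolation=cv2.INTER_CUBIC))
cv2.imwrite("pics/w3.png",vision.grab_frame("wrist")[:,:,::-1])
E
```

```text
time_s: 5.8
eef_pos: [0.4721, -0.1428, 0.0352]
tool_rot: [0.904, 0.428, 0.0, -0.0]
ft_force: [-0.1, -0.2, 0.3]
grip_width: 0.0498
time_s: 6.55
eef_pos: [0.4973, -0.1125, 0.0352]
tool_rot: [0.904, 0.428, 0.0, -0.0]
ft_force: [0.3, -0.4, -0.3]
grip_width: 0.0502
6.55 [ 0.49726278 -0.11247164  0.03524098] [ 0.31070575 -0.44225353 -0.28889515]
0.8834611777439445 tcp in board [-0.0725  0.0128  0.0352]
```

View pics/scene3c.png

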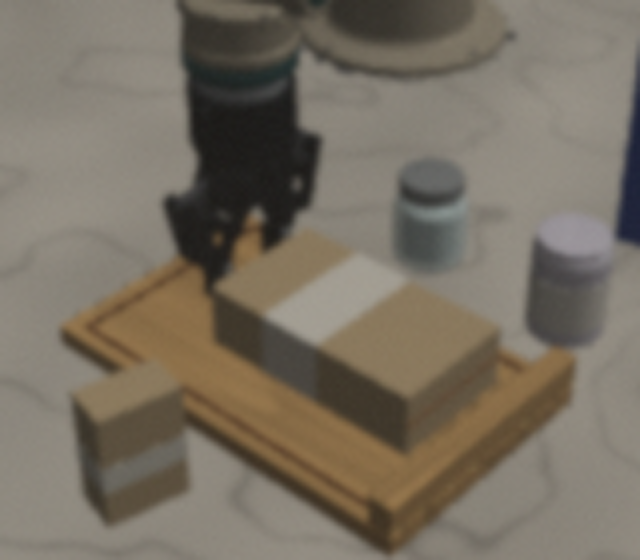

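View pics/w3.png

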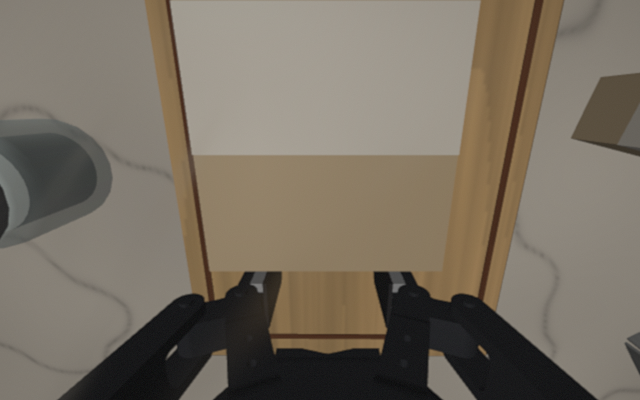

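View pics/side3c.png

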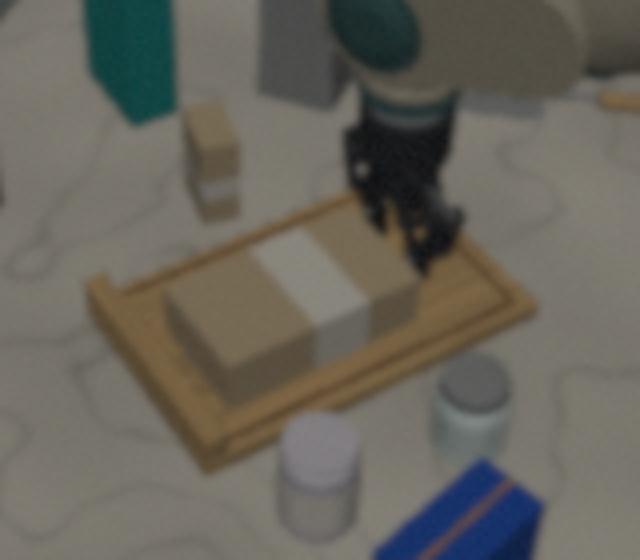

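The wrist view shows the foot edge at (212–440,271), parallel to the frame line at row 336, with both fingertips flush. About 21 mm is left to the stop.

```bash
python3 -m pendant '{"travel":[[0.006,0,0],[0.006,0,0],[0.004,0,0],[0,0,0]],"twist":[[0,0,0],[0,0,0],[0,0,0],[0,0,0]],"hand":[0.05,0.05,0.05,0.05]}'
python3 -m pendant '{"travel":[[0.002,0,0],[0.002,0,0]],"twist":[[0,0,0],[0,0,0]],"hand":[0.05,0.05]}'
python3 -m pendant '{"travel":[[0.001,0,0],[0.001,0,0]],"twist":[[0,0,0],[0,0,0]],"hand":[0.05,0.05]}'
```

```text
time_s: 7.2
eef_pos: [0.5073, -0.1003, 0.0353]
tool_rot: [0.904, 0.427, 0.0, 0.0]
ft_force: [-0.2, 0.1, 0.0]
grip_width: 0.0498
time_s: 7.45
eef_pos: [0.5095, -0.0977, 0.0353]
tool_rot: [0.904, 0.427, -0.0, 0.0]
ft_force: [-1.1, -1.8, -0.1]
grip_width: 0.0501
time_s: 7.7
eef_pos: [0.5109, -0.0961, 0.0354]
tool_rot: [0.904, 0.427, -0.0, 0.0]
ft_force: [-1.5, -0.7, 0.1]
grip_width: 0.05
```

```bash
python3 -m pendant '{"travel":[[0.001,0,0],[0.001,0,0]],"twist":[[0,0,0],[0,0,0]],"hand":[0.05,0.05]}'
python3 - <<'E'
from h import *
for n,(x,y) in (("scene",(230,140)),("side",(250,150))):
    f=vision.grab_frame(n)[:,:,::-1]; cv2.imwrite(f"pics/{n}4c.png",cv2.resize(f[y:y+140,x:x+160],None,fx=4,fy=4,interpolation=cv2.INTER_CUBIC))
E
```

```text
time_s: 7.95
eef_pos: [0.511, -0.0958, 0.0354]
tool_rot: [0.904, 0.427, -0.002, 0.001]
ft_force: [-10.8, -8.9, 6.0]
grip_width: 0.0502
```

View pics/scene4c.png

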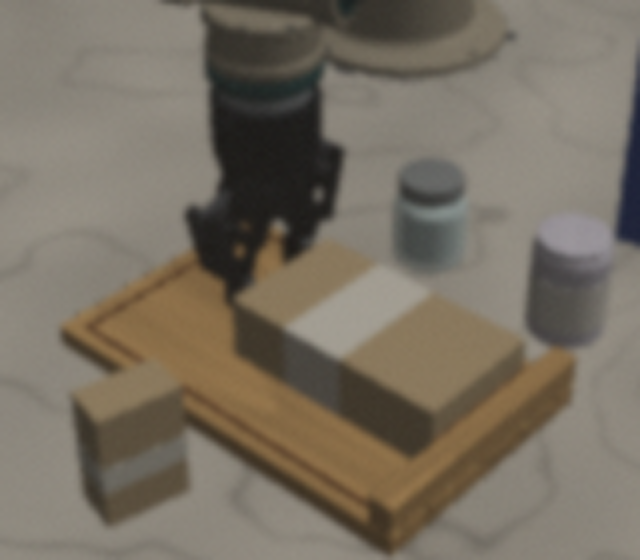

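View pics/side4c.png

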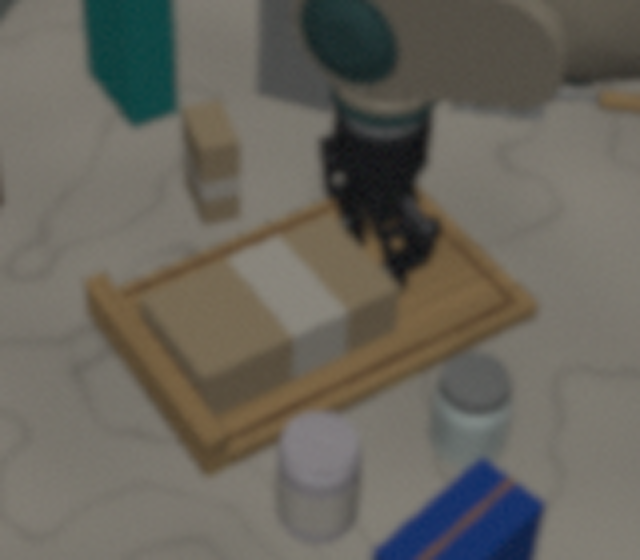

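Force rose to about 14 N, so it is seated on the stop. To let the bar square it up, I'll finish with one gentle central push using the shut fingers.

```bash
python3 -m pendant '{"travel":[[-0.02,0,0],[-0.02,0,0],[0,0,0],[0,0,0],[0,0,0],[0,0,0],[0.02,0,0],[0.014,0,0],[0.003,0,0],[0,0,0]],"twist":[[0,0,0],[0,0,0],[0,0,0],[0,0,0],[0,0,0],[0,0,0],[0,0,0],[0,0,0],[0,0,0],[0,0,0]],"hand":[0.05,0,0,0,0,0,0,0,0,0]}'
python3 -m pendant '{"travel":[[0.001,0,0],[0.001,0,0]],"twist":[[0,0,0],[0,0,0]],"hand":[0,0]}'
python3 -m pendant '{"travel":[[0.001,0,0],[0,0,0]],"twist":[[0,0,0],[0,0,0]],"hand":[0,0]}'
```

```text
time_s: 9.3
eef_pos: [0.5103, -0.0965, 0.0352]
tool_rot: [0.904, 0.428, -0.0, 0.0]
ft_force: [0.5, -1.0, -0.1]
grip_width: 0.0003
time_s: 9.55
eef_pos: [0.511, -0.0958, 0.0352]
tool_rot: [0.904, 0.427, -0.001, 0.0]
ft_force: [-4.9, -4.8, 1.6]
grip_width: -0.0002
time_s: 9.8
eef_pos: [0.511, -0.0958, 0.0353]
tool_rot: [0.904, 0.427, -0.002, 0.0]
ft_force: [-5.9, -5.4, 3.6]
grip_width: 0.0
```

Seated: the TCP stops at the same place under about 8 N. Now I retreat and check.

```bash
python3 -m pendant '{"travel":[[-0.01,0,0],[-0.025,0,0],[-0.03,0,0],[-0.02,0,-0.03],[0,0,-0.05],[0,0,-0.05],[0,0,-0.05],[0,0,0],[0,0,0]],"twist":[[0,0,0],[0,0,0],[0,0,0],[0,0,0],[0,0,0],[0,0,0],[0,0,0],[0,0,0],[0,0,0]],"hand":[0,0,0,0,0,0,0,0,0]}'
python3 - <<'E'
from h import *
W=vision.camera_params("wrist"); np.save("W5.npy",W,allow_pickle=True)
cv2.imwrite("pics/w5.png",vision.grab_frame("wrist")[:,:,::-1])
fs=[]
for n,(x,y) in (("scene",(230,140)),("side",(250,150))):
    f=vision.grab_frame(n)[:,:,::-1]; cv2.imwrite(f"pics/{n}5.png",f); cv2.imwrite(f"pics/{n}5c.png",cv2.resize(f[y:y+140,x:x+160],None,fx=4,fy=4,interpolation=cv2.INTER_CUBIC))
E
```

```text
time_s: 10.92
eef_pos: [0.4578, -0.1601, 0.2145]
tool_rot: [0.904, 0.427, -0.0, -0.0]
ft_force: [-0.8, -0.1, 0.1]
grip_width: -0.0001
```

View pics/w5.png

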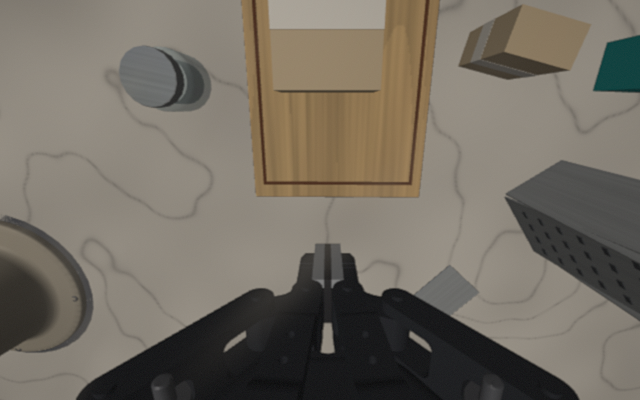

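View pics/scene5c.png

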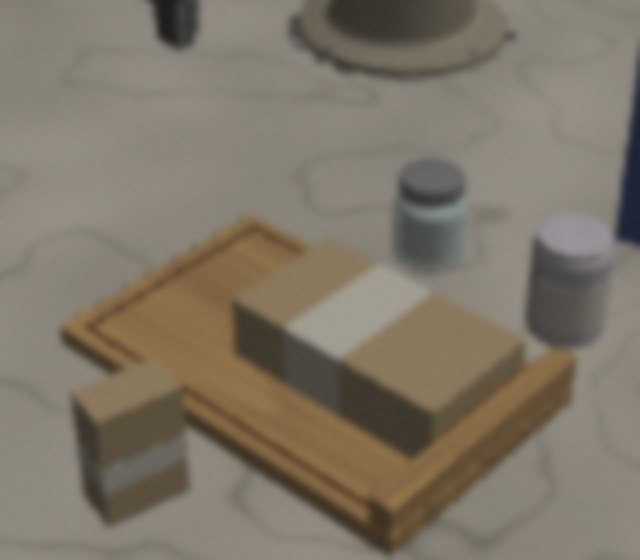

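View pics/scene5.png

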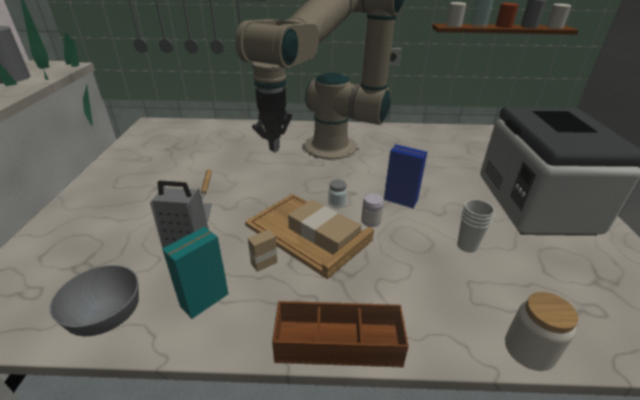

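View pics/side5c.png

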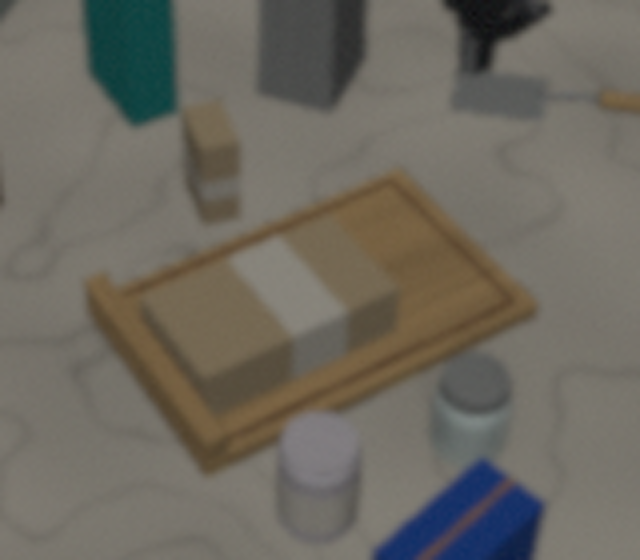

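Run:
```python
from h import *
W=np.load("W5.npy",allow_pickle=True).item()
A=[ray(*p,W,.018) for p in ((256,197),(420,197))]; B=[ray(*p,W,.068) for p in ((275,91),(379,91))]
yw=lambda P: np.arctan2(*(P[0]-P[1])[:2][::-1])-np.pi/2
m=(A[0]+A[1])/2; ya=yw(A); print(ya,yw(B),np.linalg.norm(A[0]-A[1]),np.linalg.norm(B[0]-B[1]))
r=R.from_euler("z",-ya).apply((B[0]+B[1])/2-m); print("foot board x,y",r[0]-.16,r[1],"top x",r[0]+.02)
a=cv2.imread("pics/scene0.png").astype(int);b=cv2.imread("pics/scene5.png").astype(int)
d=(abs(a-b).max(2)>30).astype(np.uint8); n,_,s,_=cv2.connectedComponentsWithStats(d); print([x.tolist() for x in s[1:] if x[4]>8])
```

```text
0.8831169051159797 0.8828271321437757 0.19977190510588644 0.09659709849351508
foot board x,y -0.04155268102828631 0.013244459059630329 top x 0.1384473189717137
[[174, 0, 13, 2, 17], [188, 1, 11, 3, 17], [203, 0, 64, 13, 350], [236, 0, 123, 36, 2116], [394, 0, 9, 11, 61], [152, 3, 27, 28, 456], [368, 15, 20, 4, 46], [178, 38, 8, 4, 19], [287, 40, 9, 4, 22], [173, 45, 7, 3, 16], [370, 46, 5, 3, 9], [158, 51, 47, 41, 956], [284, 50, 10, 12, 56], [253, 62, 26, 6, 89], [273, 75, 13, 6, 34], [311, 80, 4, 9, 16], [337, 82, 16, 11, 70], [256, 84, 18, 5, 70], [362, 85, 6, 4, 11], [358, 87, 8, 8, 35], [252, 90, 40, 63, 1506], [373, 90, 12, 9, 49], [333, 97, 16, 2, 26], [351, 98, 9, 5, 23], [308, 104, 6, 6, 20], [366, 104, 23, 21, 193], [333, 112, 14, 9, 75], [332, 118, 31, 18, 330], [260, 152, 38, 69, 1733], [296, 193, 3, 4, 9], [288, 203, 67, 52, 1162], [348, 220, 7, 4, 11], [357, 225, 4, 5, 15], [347, 231, 11, 9, 41], [342, 241, 5, 3, 11]]
```

The carton is square to the board within 0.001 rad. Its top measures +138 mm against the stop at +140 mm, which is within calibration error, and it took the push without moving. Only the arm and the carton changed between the first and last pictures.

```bash
python3 -c "
from cell import ticket; print(ticket.hand_in())"
```

```text
the job is handed in; nothing more can be done
None
```

The bread-mix carton now lies on its broad side inside the inlaid frame, with its top end against the stop bar. I handed the job in at about 11 s, with the arm clear of everything.

- **Tipping:** I pushed the carton near its top with the shut fingertips, about 158 mm above its foot. It went past balance, fell by itself and landed about 44 mm short of the stop.
- **Pushing to the stop:** I pushed its foot with two spread fingertips, then finished with a gentle central push using the shut fingers. The force rose to about 14 N and then 8 N, with the fingers stopping at the same place both times.

**Last checks:**
- **Squareness:** the carton is parallel to the board within 0.001 rad by the wrist image.
- **Position:** it lies about 13 mm off the board's centreline, inside the frame.
- **Top end:** by image it is at +138 mm, against +140 mm for the stop face. That 1.6 mm difference is within the roughly 2 mm calibration error, and the push force says the two are in contact.
- **Bystanders:** comparing the first and last scene pictures showed changes only at the arm and the carton.

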